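# Lock the drill template on the setup stand

## Robot

A 6-joint arm with a two-finger parallel gripper is mounted at the origin on the work surface. World frame = base frame: x ahead of the robot, y to its left, z up, the work surface at z = 0. Lengths are in mm, angles in rad, forces in N, time in s.
With the tool pointing down it reaches from about 275 to 750 mm from the base axis. Payload 10.2 kg.
Tool frame: the origin (TCP) lies between the finger pads; the fingertips stand 22 mm ahead of it and the grasp point (between the pads) lies 3 mm ahead of it (ctrl.nose_length is the distance from the TCP to the fingertips, in mm); y points along the fingers, z is the direction in which the jaws open and shut, and the axes are right-handed (so a half turn about y gives the same grasp; the last joint's range is limited). The gripper opens to 85 mm and grips with 20 to 120 N. Pads are 22 mm wide; open, the fingers measure 114 mm over their backs; the gripper's body (76 mm by 85 mm) begins 54 mm behind the grasp point. The pads swing forward as they close: fully open they stand 13 mm farther back than shut.
Start: joints at [-1.528, 0.313, 1.498, -0, 1.331, -0.223], TCP at [137.894, -506.573, 253.294] pointing down, gripper open.
Joint ranges: [-2.94, 2.94], [-0.97, 2.17], [0.19, 2.56], [-1.23, 4.37], [0.02, 3.11], [-2.88, 2.88]. Speed limits (rad/s): [2.39, 2.39, 3.01, 3.14, 3.14, 3.14].

## Interface

Orientations are given as a unit quaternion [w, x, y, z].
In Python, from rig import ctrl, eyes, models gives the robot as it stands.
- The arm moves only by the shell command python3 -m crank 'ROWS' [FORCE]. ROWS is JSON, a list of rows, each an object with "dp": the shift along the tool's x, y, z in mm, a list of three; "roll": the turn about the tool's y in rad; "gripper": the closure in counts, from 0 (fully open) to 255 (shut). A call has 1 to 10 rows; each row is the pose to reach, as a shift and turn from the pose commanded when the call began, along the tool's axes at that moment; what a row does not reach only later rows make up. A row lasts 1/12 s, in which the tool goes at most 41.7 mm and 7.16 degrees, less where a joint would pass 70% of its speed; a pose out of reach is approached as far as the arm can. A call with a gripper value outside its range is refused whole. The fingers move at their own pace and stop on an object; FORCE is the grip in N (left out, the last holds). Time passes only in rows, so rows that repeat a pose let the fingers close. It gives the time, the measured TCP pose, the force and the opening at its end, in the units of the state.
- ctrl.sense(): the state, without advancing time (a new reading comes with each control period).
- eyes.capture(name): name is "scene" or "top" or "wrist"; returns a dict with "color" (400x640x3 uint8, red, green, blue), "fx", "fy", "cx", "cy" (pixels), "R" (3x3) and "t" (3): a world point X has camera coordinates R X + t. Camera axes: x right, y down, z forward; pixel columns grow to the right and rows downward; lengths in mm; the calibration is good to about 2 mm. A picture is of the moment at which its call begins. There is no depth.
- ctrl.finish_job(): hands the job in, once; it reports no verdict.
Trained networks look in a picture, given as the dict that the camera call returned (one of the last four; its "shot" number tells which), for a name from the list of things; names that differ only in an ending like _2 or _b are one class to them, and where a whole thing is asked for, a point or a joint stands for the part that bears it (a point fixed in the world has none). Each returns a list of dicts, best first, with "confidence" (0 to 1); they miss things now and then, are a little off and sometimes report something else, mostly with a low value. They report only what shows in the picture. A call takes as long as a camera call. They do not tell look-alikes from the thing itself.
- models.spot_in(picture, label): "extent" ([centre column, centre row, width, height] in pixels, round what is visible of it).
- models.spot_point(picture, label): "centre" ([column, row] in pixels: a listed point, or the origin of a listed thing).
The state is a dict: "time_s": time; "joints": joint angles; "dq": joint speeds; "tau": joint torques, N m; "eef_pos": TCP position; "ee_rot": TCP orientation; "force": force on the tool from outside, world axes, zero at the start; "wrist_torque": the same for the moment, N m; "grip_width": opening from 0.0 (shut) to 1.0 (fully open).
Only numpy, scipy, OpenCV 4.12 (cv2) and the standard library are available. Lean on these libraries where they do the work, as an engineer would, in place of code of your own. Each camera call takes 0.05 s, during which the arm holds its last target. There are 200 camera calls.

## Task

Pick up the blue drill template and mount it on the sloping setup stand: press the large end of its keyhole over the stud head until the plate lies flat on the face, then slide it down the slope until it is fully home on the stud and the red spring catch has popped up behind its upper edge. The stud may be clamped a little up or down the slope from its marked place, so feel for it gently and do not force the plate; let go at the end, and leave the oil bottle, tool holder and wrench alone.

Things in the scene. Friction and masses are not known exactly. Their poses are not given: they have to be found in the camera images.
- template: blue drill template, 0.3 kg, lies flat, grip up. Plate 6 mm thick, x -62 to +48 mm, y -38 to +38. Origin: underside, centre of the keyhole's large end; z out of the top, x from large end to narrow slot and upper edge (mount uphill). Black upright grip: x -52 to -16 mm, 16 mm wide in y, z 6 to 50 mm. Four brass bushes 3 mm high, at y +-27
- template_hole (a point): centre of the keyhole's large end (eight-sided, 20 mm across flats), on the template's underside; same axes as the template
- template_slot (a point): where the stud's axis is when the template is home, on the underside, 20 mm along +x from the large end's centre. The slot is 11 mm wide and its closed end is 4 mm beyond this point
- template_grip (a point): point in the middle of the black grip, 34 mm above the underside and 34 mm towards -x from the large end's centre; grip it across y (16 mm)
- stand: fixed grey setup stand on the bench, base 170 x 140 mm, carrying the sloping face; origin at the centre of its underside, z up, x from its low side to its high side
- stud_mark (a point): mark at the face's centre, on its surface, 55 mm above the bench. x straight up the slope (20 degrees), y level, z square out of the face (200 x 140 mm). The real stud is clamped within 14 mm of here along x, either way (hidden); in y it is true. Stud: shank 8 mm thick, brass head 17 mm across, from 8 to 13 mm above the face
- catch (a joint): red spring pin, 10 mm across, 35 mm uphill of the stud (moves with it), 5 mm proud of the face at 0; value = how far pressed in, m (0.005 = level). Takes about 3.5 N. The plate presses it in while flat with the large end round the stud; it pops up to 0 behind the plate's upper edge when home (2 mm of play)
- oil_bottle: bystander: oil bottle, 56 mm across, 150 mm tall, origin under its middle
- tool_holder: bystander: steel tool holder, 48 mm across, 75 mm tall, origin under its middle
- wrench: bystander: wrench lying on the bench
Things that resemble listed ones, but are neither listed nor needed, are in the scene too. Several things have the shape of the template; the one meant has the colours described above. Several things look just like the stand: the one meant starts farthest from the robot's base.

How it is judged (in metres and radians):
On the way:
1. the template lies flat on the face with the large end of the keyhole round the stud, pressing the catch in (value of joint catch above 0.0035 m and z of template_hole in the frame of stud_mark below 0.0025 m and distance between template_hole and stud_mark below 0.025 m), for 0.1 s.
At the end, for the whole second after the job is handed in: Template flat on the sloping face (within 2.5 mm and 0.05 rad; square within 0.15 rad), stud in the narrow end of the keyhole (narrow end within 17.5 mm of the mark, large end over 2 mm downhill of it), red catch up (within 1.5 mm) behind its upper edge; at rest, released (value of joint catch below 0.0015 m and z of each of template_hole, template_slot in the frame of stud_mark below 0.0025 m and distance between template_slot and stud_mark below 0.0175 m and x of template_hole in the frame of stud_mark below -0.002 m and angle between the z axis of template and the z axis of stud_mark, either way round below 0.05 rad and angle between the x axis of template and the x axis of stud_mark, either way round below 0.15 rad and linear speed of template below 0.02 m/s and contact force between the fingers and template below 0.1 N); the robot touches nothing.
It fails at once if the template is forced against the stand (over 60 N) (contact force between template and stand above 60 N).
It fails at once if the oil bottle is moved over 25 mm or tipped (distance of oil_bottle from where it was at the start of the episode above 0.025 m or angle between oil_bottle's own z axis and vertical above 0.3 rad).
It fails at once if the tool holder is moved over 25 mm or tipped (distance of tool_holder from where it was at the start of the episode above 0.025 m or angle between tool_holder's own z axis and vertical above 0.3 rad).
It fails at once if the wrench is moved over 25 mm (distance of wrench from where it was at the start of the episode above 0.025 m).
It also fails if it takes over 54 s, if anything falls off the work surface, if the arm or the gripper's body presses on something with over 40 N, if the wrist force passes 120 N, or if a joint passes its speed limit or range.

## Working session

There is one attempt and no reset: what is moved stays moved. The work goes in short steps, Python scripts to look and compute and a shell command to move; the robot and the scene stay as the last step left them, time stands still between calls to the robot, and variables do not carry over. Pictures are saved under pics/ and viewed, about 8 in all and at most 12, crops included, and the job is handed in when it is done.

```bash
ls; mkdir -p pics; python3 - <<'E'
from rig import ctrl,eyes,models
import cv2
print(ctrl.sense(),ctrl.nose_length)
for n in ["scene","top"]:
    p=eyes.capture(n); cv2.imwrite(f"pics/{n}0.png",p["color"][:,:,::-1])
    print(n,p["fx"],p["cx"],p["cy"],p["R"],p["t"])
    for l in ["template","stand","oil_bottle","tool_holder","wrench","catch"]:
        print(l,[([round(v) for v in d["extent"]],round(d["confidence"],2)) for d in models.spot_in(p,l)])
    for l in ["template_hole","template_slot","template_grip","stud_mark"]:
        print(l,[([round(v,1) for v in d["centre"]],round(d["confidence"],2)) for d in models.spot_point(p,l)])
E
```

```text
pics
{'time_s': 0.0, 'joints': array([-1.52842638e+00,  3.13432380e-01,  1.49843620e+00, -1.66216087e-06,
        1.33098583e+00, -2.23428814e-01]), 'dq': array([-2.20796918e-03, -1.22049154e-03,  2.10784691e-03, -1.43708592e-03,
        9.22704319e-05, -2.35219769e-04]), 'tau': array([-5.68370558e-05, -4.12265646e+01, -2.59738773e+01, -2.24227683e-04,
        4.15655828e-03, -1.57890111e-05]), 'eef_pos': array([ 137.87048068, -506.33864066,  252.74440481]), 'ee_rot': array([ 0.09373755, -0.09365802,  0.70131559, -0.70042694]), 'force': array([0.00256203, 0.34787058, 0.56790816]), 'wrist_torque': array([-0.00364406,  0.00304623,  0.01907482]), 'grip_width': 0.9989608287664087} 22.0
scene 391.2758288755007 315.0356826094129 204.74104347790177 [[ 0.50083657  0.86542022  0.01451099]
 [ 0.61451707 -0.34372734 -0.71008471]
 [-0.60953384  0.36455364 -0.70396672]] [-258.37086423 -254.70071788 1354.507923  ]
template [([272, 202, 34, 38], 0.9), ([237, 313, 58, 50], 0.87), ([250, 250, 55, 45], 0.76)]
stand [([358, 217, 83, 63], 0.74), ([348, 153, 68, 42], 0.67)]
oil_bottle [([331, 269, 22, 55
[... 692 characters left out ...]
13 -0.06944532]
 [ 0.0693274  -0.0062018  -0.99757468]] [  17.87935937  497.47663039 1180.66718269]
template [([384, 200, 42, 42], 0.62), ([415, 151, 34, 40], 0.6), ([344, 244, 42, 43], 0.55)]
stand [([236, 280, 60, 68], 0.97), ([280, 189, 54, 67], 0.94)]
oil_bottle [([346, 135, 26, 30], 0.64)]
tool_holder [([200, 198, 19, 17], 0.56)]
wrench [([448, 211, 14, 64], 0.74)]
catch []
template_hole [([344.1, 239.6], 0.78), ([417.0, 151.2], 0.71), ([382.0, 194.7], 0.57)]
template_slot [([415.6, 155.7], 0.82), ([380.3, 191.4], 0.74), ([351.1, 235.9], 0.67), ([377.3, 197.8], 0.3)]
template_grip [([389.3, 209.4], 0.94), ([337.2, 250.5], 0.92), ([416.0, 139.8], 0.78)]
stud_mark [([235.1, 278.2], 0.63)]
```

```bash
python3 - <<'E'
import cv2,numpy as np
a=cv2.imread("pics/scene0.png")[110:350,140:460]; b=cv2.imread("pics/top0.png")[90:330,170:490]
cv2.imwrite("pics/both.png",np.hstack([cv2.resize(x,(400,300)) for x in(a,b)]))
cv2.imwrite("pics/v.png",np.vstack([cv2.resize(x,(400,300),interpolation=cv2.INTER_CUBIC) for x in(a,b)]))
E
```

```text
(no output)
```

View pics/both.png

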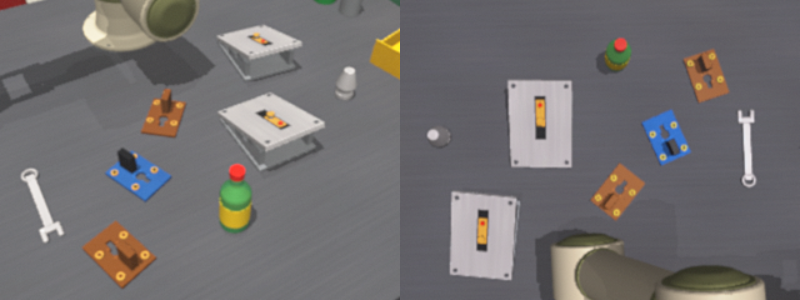

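The left part (scene view) and right part (top view) show one blue template, in the top view at about (384,200). The far stand is at about (280,189), with the bottle near (346,135) and the wrench at (448,211).

```bash
cat > h.py <<'E'
from rig import ctrl,eyes,models
import numpy as np, cv2
from scipy.spatial.transform import Rotation as Ro
def ray(p,uv):
    R,t=np.array(p["R"]),np.array(p["t"])
    d=R.T@np.array([(uv[0]-p["cx"])/p["fx"],(uv[1]-p["cy"])/p["fy"],1]); return -R.T@t,d
def at_z(p,uv,z):
    c,d=ray(p,uv); return c+d*(z-c[2])/d[2]
def proj(p,X):
    q=np.array(p["R"])@X+np.array(p["t"]); return np.array([p["fx"]*q[0]/q[2]+p["cx"],p["fy"]*q[1]/q[2]+p["cy"]])
def tri(obs):
    A=np.zeros((3,3));b=np.zeros(3)
    for p,uv in obs:
        c,d=ray(p,uv); d/=np.linalg.norm(d); M=np.eye(3)-np.outer(d,d); A+=M;b+=M@c
    return np.linalg.solve(A,b)
def tool():
    s=ctrl.sense(); w,x,y,z=s["ee_rot"]; return s, Ro.from_quat([x,y,z,w]).as_matrix()
E
python3 - <<'E'
from h import *
np.set_printoptions(precision=2,suppress=True)
s,T=tool(); print("tool axes cols\n",T)
a=eyes.capture("scene");b=eyes.capture("top")
for n,ua,ub,z in [("hole",(246.7,253),(382,194.7),0),("slot",(257.9,258.4),(380.3,191.4),0),("grip",(239.3,234.2),(389.3,209.4),34)]:
    print(n,"tri",tri([(a,ua),(b,ub)]),at_z(a,ua,z),at_z(b,ub,z))
for u in [(389.3,209.4),(337.2,250.5),(416,139.8)]: print(at_z(b,u,34))
# blue mask hull, stand corners
for p,n in((b,"top"),):
    c=p["color"].astype(int); m=((c[:,:,2]>c[:,:,0]+60)&(c[:,:,2]>120)).astype(np.uint8)
    cs,_=cv2.findContours(m,cv2.RETR_EXTERNAL,cv2.CHAIN_APPROX_SIMPLE); k=max(cs,key=cv2.contourArea); r=cv2.minAreaRect(k)
    print(r, np.array([at_z(p,q,6) for q in cv2.boxPoints(r)]))
    im=p["color"][:,:,::-1]
i1=cv2.resize(b["color"][140:240,230:330,::-1],(400,400),interpolation=cv2.INTER_CUBIC)
i2=cv2.resize(a["color"][170:270,310:410,::-1],(400,400),interpolation=cv2.INTER_CUBIC)
cv2.imwrite("pics/st.png",np.hstack([i1,i2]))
for u in [(236,280),(280,189)]: print("stand",at_z(b,u,55))
print("bottle",at_z(b,(346,135),75),at_z(a,(331,297),0),"holder",at_z(b,(200,198),40),"wrench",at_z(b,(448,211),5))
E
```

```text
tool axes cols
 [[-0.96 -0.    0.26]
 [-0.26 -0.   -0.96]
 [ 0.   -1.    0.  ]]
hole tri [ 513.12 -183.74    5.93] [ 504.14 -190.53    0.  ] [ 517.1  -176.23    0.  ]
slot tri [ 527.82 -172.04   -6.92] [ 533.29 -173.13   -0.  ] [ 526.92 -171.56    0.  ]
grip tri [ 471.21 -190.59   38.4 ] [ 466.8  -190.59   34.  ] [ 471.86 -190.29   34.  ]
[ 471.86 -190.29   34.  ]
[358.97 -39.31  34.  ]
[ 670.61 -273.87   34.  ]
((382.66497802734375, 199.37115478515625), (38.583160400390625, 26.703603744506836), 66.03751373291016) [[ 539.88 -119.4     6.  ]
 [ 570.24 -191.76    6.  ]
 [ 466.04 -233.97    6.  ]
 [ 436.07 -161.93    6.  ]]
stand [285.32 242.42  55.  ]
stand [534.56 117.47  55.  ]
bottle [679.24 -69.77  75.  ] [715.48 -73.48   0.  ] holder [515.37 345.26  40.  ] wrench [ 464.91 -366.33    5.  ]
```

View pics/st.png

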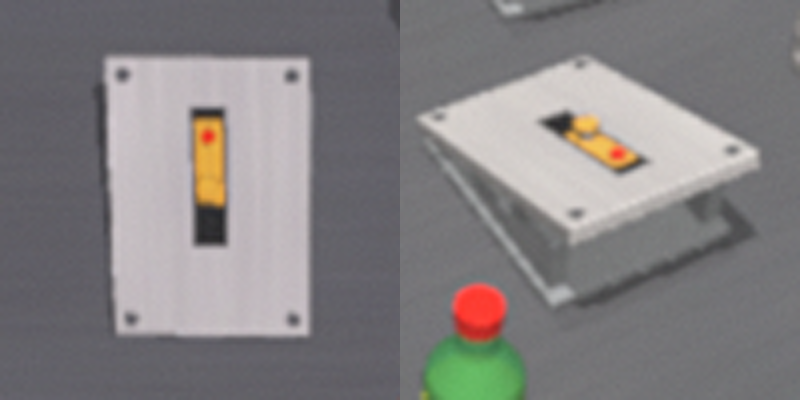

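The far stand's slope rises away from the robot, towards the top of the top view. The stud head is at about (282,187) in the top view and the red catch at about (282,174). I'll go above the template now.

```bash
python3 -m crank '[{"dp":[-408,53,-218],"roll":-0.12,"gripper":0},{"dp":[-408,53,-218],"roll":-0.12,"gripper":0},{"dp":[-408,53,-218],"roll":-0.12,"gripper":0},{"dp":[-408,53,-218],"roll":-0.12,"gripper":0},{"dp":[-408,53,-218],"roll":-0.12,"gripper":0},{"dp":[-408,53,-218],"roll":-0.12,"gripper":0},{"dp":[-408,53,-218],"roll":-0.12,"gripper":0},{"dp":[-408,53,-218],"roll":-0.12,"gripper":0},{"dp":[-408,53,-218],"roll":-0.12,"gripper":0},{"dp":[-408,53,-218],"roll":-0.12,"gripper":0}]' 60; python3 - <<'E'
from h import *
print(tool())
E
```

```text
time_s: 2.03
eef_pos: [440.2, -220.7, 205.9]
ee_rot: [-0.136, 0.135, -0.694, 0.694]
force: [-0.1, -0.7, 0.2]
grip_width: 1.001
({'time_s': 2.0333, 'joints': array([-7.03180410e-01,  2.85196508e-01,  1.66458235e+00, -3.10832390e-05,
        1.19124555e+00,  4.81832753e-01]), 'dq': array([ 1.04466775e+00,  3.92688286e-01, -3.65385571e-01,  1.57734036e-04,
       -3.64599929e-02,  1.03945860e+00]), 'tau': array([ -5.25749534, -42.21156836, -21.88875675,   0.06152376,
         0.19374812,  -1.36295211]), 'eef_pos': array([ 440.18042268, -220.70055978,  205.8734422 ]), 'ee_rot': array([-0.13567222,  0.13543716, -0.69382873,  0.69415525]), 'force': array([-0.1104117 , -0.73217145,  0.24815376]), 'wrist_torque': array([-0.00331077,  0.01477734, -0.04887903]), 'grip_width': 1.001106327879123}, array([[-9.26499645e-01,  4.14783754e-04,  3.76295411e-01],
       [-3.76295565e-01, -3.89478023e-04, -9.26499593e-01],
       [-2.37738186e-04, -9.99999838e-01,  5.16932536e-04]]))
```

```bash
python3 -m crank '[{"dp":[0,0,0],"roll":0,"gripper":0},{"dp":[0,0,0],"roll":0,"gripper":0},{"dp":[0,0,0],"roll":0,"gripper":0}]'; python3 - <<'E'
from h import *
np.set_printoptions(precision=2,suppress=True)
p=eyes.capture("wrist"); cv2.imwrite("pics/w1.png",p["color"][:,:,::-1])
print(p["fx"],p["R"],-np.array(p["R"]).T@p["t"])
for l,z in [("template_hole",0),("template_slot",0),("template_grip",34)]:
    for d in models.spot_point(p,l): print(l,d["centre"],round(d["confidence"],2),at_z(p,d["centre"],z))
c=p["color"].astype(int); m=((c[:,:,2]>c[:,:,0]+50)&(c[:,:,2]>90)).astype(np.uint8)
cs,_=cv2.findContours(m,cv2.RETR_EXTERNAL,cv2.CHAIN_APPROX_SIMPLE); k=max(cs,key=cv2.contourArea); r=cv2.minAreaRect(k)
print(r,np.array([at_z(p,q,6) for q in cv2.boxPoints(r)]))
E
```

```text
time_s: 2.28
eef_pos: [438.7, -222.7, 205.9]
ee_rot: [-0.136, 0.136, -0.694, 0.694]
force: [0.2, 1.2, -0.3]
grip_width: 1.006
323.01346596179496 [[ 0.38 -0.93 -0.  ]
 [-0.89 -0.36  0.28]
 [-0.26 -0.11 -0.96]] [ 505.13 -195.11  326.51]
template_hole [304.3, 89.5] 0.86 [ 510.06 -174.45    0.  ]
template_hole [162.0, 170.9] 0.72 [380.9  -67.61   0.  ]
template_slot [178.8, 158.7] 0.78 [399.7  -80.33   0.  ]
template_slot [304.2, 70.3] 0.63 [ 526.06 -168.14    0.  ]
template_slot [457.2, 20.0] 0.63 [ 618.03 -281.27    0.  ]
template_slot [461.2, 196.7] 0.52 [ 472.42 -366.17    0.  ]
template_grip [111.8, 186.5] 0.94 [361.66 -41.09  34.  ]
template_grip [303.9, 127.1] 0.72 [ 479.92 -187.72   34.  ]
((302.9999694824219, 93.99998474121094), (121.99998474121094, 83.99998474121094), 90.0) [[ 540.27 -121.29    6.  ]
 [ 568.71 -191.29    6.  ]
 [ 467.54 -234.76    6.  ]
 [ 436.06 -157.29    6.  ]]
```

View pics/w1.png

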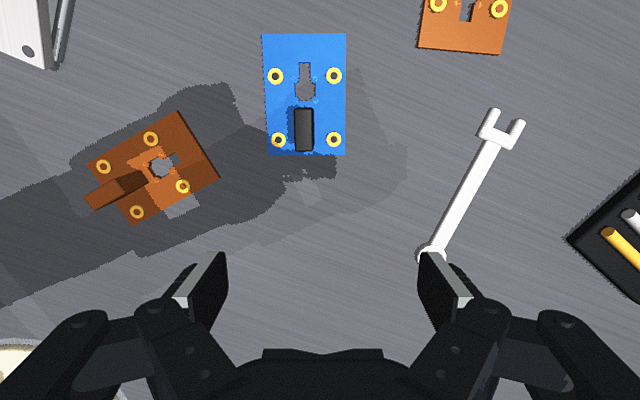

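The wrist view shows the blue plate centred at (304,95), square to the tool, with the grip at (304,128). Next: descend and grasp.

```bash
python3 -m crank '[{"dp":[-30,30,-11],"roll":0,"gripper":0},{"dp":[-50,60,-18],"roll":0,"gripper":0},{"dp":[-50,95,-18],"roll":0,"gripper":0},{"dp":[-50,130,-18],"roll":0,"gripper":0},{"dp":[-50,155,-18],"roll":0,"gripper":0},{"dp":[-50,168,-18],"roll":0,"gripper":0},{"dp":[-50,168,-18],"roll":0,"gripper":0},{"dp":[-50,168,-18],"roll":0,"gripper":120},{"dp":[-50,168,-18],"roll":0,"gripper":255},{"dp":[-50,168,-18],"roll":0,"gripper":255}]' 60 && python3 -m crank '[{"dp":[0,0,0],"roll":0,"gripper":255},{"dp":[0,0,0],"roll":0,"gripper":255},{"dp":[0,0,0],"roll":0,"gripper":255},{"dp":[0,0,0],"roll":0,"gripper":255},{"dp":[0,0,0],"roll":0,"gripper":255},{"dp":[0,0,0],"roll":0,"gripper":255}]'; python3 - <<'E'
from h import *
print(ctrl.sense())
E
```

```text
time_s: 3.32
eef_pos: [479.0, -187.6, 39.3]
ee_rot: [-0.136, 0.135, -0.693, 0.695]
force: [-1.7, -0.7, -0.0]
grip_width: 0.605
time_s: 3.82
eef_pos: [478.9, -187.3, 38.6]
ee_rot: [-0.136, 0.135, -0.694, 0.694]
force: [-0.7, -0.9, 5.4]
grip_width: 0.178
{'time_s': 3.8167, 'joints': array([-6.00854154e-01,  5.68033599e-01,  1.75227070e+00, -1.63600892e-04,
        8.19776456e-01,  5.84172906e-01]), 'dq': array([-0.00294352, -0.00165656, -0.0002734 ,  0.00072828,  0.00165239,
        0.00082417]), 'tau': array([ 2.97209015e-01, -4.19923103e+01, -1.69560689e+01,  1.15191021e-01,
       -1.52930534e-01, -8.88900657e-03]), 'eef_pos': array([ 478.88641686, -187.26367756,   38.61841126]), 'ee_rot': array([-0.13592919,  0.13523991, -0.6935752 ,  0.69439676]), 'force': array([-0.65002801, -0.85813928,  5.40279368]), 'wrist_torque': array([-0.02710708,  0.19022065, -0.02676341]), 'grip_width': 0.1783866992351774}
```

```bash
python3 -m crank '[{"dp":[0,-20,0],"roll":0,"gripper":255},{"dp":[0,-55,0],"roll":0,"gripper":255},{"dp":[0,-90,0],"roll":0.05,"gripper":255},{"dp":[-5,-125,-30],"roll":0.1,"gripper":255},{"dp":[-10,-145,-60],"roll":0.15,"gripper":255},{"dp":[-15,-165,-95],"roll":0.2,"gripper":255},{"dp":[-19,-185,-130],"roll":0.25,"gripper":255},{"dp":[-23,-200,-165],"roll":0.3,"gripper":255},{"dp":[-27,-215,-200],"roll":0.35,"gripper":255},{"dp":[-31,-230,-235],"roll":0.386,"gripper":255}]' 120 && python3 -m crank '[{"dp":[5,-10,-35],"roll":0,"gripper":255},{"dp":[18,-20,-72],"roll":0,"gripper":255},{"dp":[18,-20,-72],"roll":0,"gripper":255},{"dp":[18,-20,-72],"roll":0,"gripper":255},{"dp":[18,-20,-72],"roll":0,"gripper":255}]'; python3 - <<'E'
from h import *
np.set_printoptions(precision=3,suppress=True)
s,T=tool();print(s["force"],s["eef_pos"]);print(T)
p=eyes.capture("wrist"); cv2.imwrite("pics/w2.png",p["color"][:,:,::-1])
print(p["R"],-np.array(p["R"]).T@p["t"])
for l in ["stud_mark","catch","template_hole"]: print(l,models.spot_point(p,l))
E
```

```text
time_s: 4.65
eef_pos: [417.5, 44.0, 268.3]
ee_rot: [-0.001, 0.001, 0.707, -0.707]
force: [1.0, -0.1, -3.0]
grip_width: 0.169
time_s: 5.07
eef_pos: [400.5, 114.3, 287.4]
ee_rot: [0.0, 0.0, -0.707, 0.707]
force: [-0.2, -0.7, -3.3]
grip_width: 0.167
[-0.2   -0.689 -3.262] [400.54  114.327 287.437]
[[-1.    -0.001  0.   ]
 [-0.    -0.    -1.   ]
 [ 0.001 -1.     0.   ]]
[[ 0.    -1.    -0.   ]
 [-0.959 -0.     0.282]
 [-0.282  0.    -0.959]] [472.311 114.966 407.987]
stud_mark [{'centre': [217.2, 259.4], 'confidence': 0.87}, {'centre': [324.9, 39.1], 'confidence': 0.62}]Traceback (most recent call last):
  File "<stdin>", line 6, in <module>
ValueError: it knows: oil_bottle, stand, stud_mark, template, template_grip, template_hole, template_slot, tool_holder, wrench
```

View pics/w2.png

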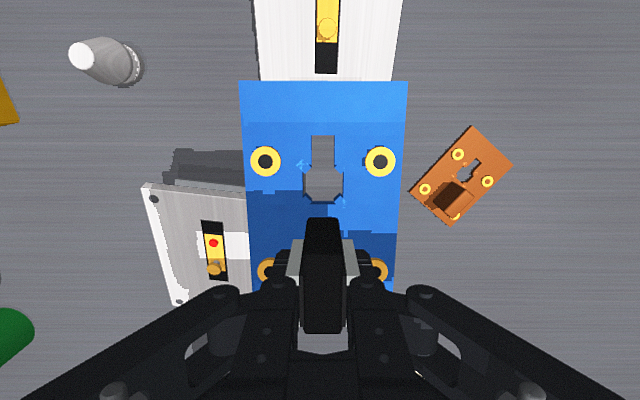

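The wrist view shows the stud head at about (327,29) and the held blue plate, square in the jaws. I'll back off 55 mm to see the whole face.

```bash
python3 -m crank '[{"dp":[35,-15,0],"roll":0,"gripper":255},{"dp":[60,-30,0],"roll":0,"gripper":255},{"dp":[60,-30,0],"roll":0,"gripper":255},{"dp":[60,-30,0],"roll":0,"gripper":255},{"dp":[60,-30,0],"roll":0,"gripper":255}]'; python3 - <<'E'
from h import *
np.set_printoptions(precision=3,suppress=True)
s,T=tool();print(s["force"],s["eef_pos"])
p=eyes.capture("wrist"); 
print(-np.array(p["R"]).T@p["t"])
for l in ["stud_mark"]: print(l,models.spot_point(p,l))
cv2.imwrite("pics/w3.png",cv2.resize(p["color"][:100,220:430,::-1],(800,380),interpolation=cv2.INTER_CUBIC))
np.savez("w3.npz",**p)
E
```

```text
time_s: 5.58
eef_pos: [341.3, 113.8, 317.5]
ee_rot: [0.001, -0.001, -0.707, 0.707]
force: [-0.3, -0.1, -3.6]
grip_width: 0.166
[-0.254 -0.112 -3.623] [341.26  113.848 317.47 ]
[412.943 114.325 438.073]
stud_mark [{'centre': [222.4, 205.5], 'confidence': 0.6}]
```

View pics/w3.png

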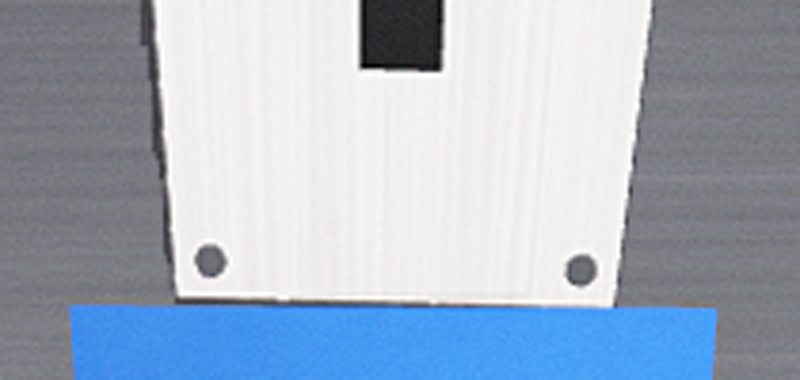

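```bash
cat > fit.py <<'E'
from h import *
from scipy.optimize import least_squares
np.set_printoptions(precision=3,suppress=True)
a,b=eyes.capture("scene"),eyes.capture("top")
w3=dict(np.load("w3.npz"))
def frame(q):
    x,y,ps=q[:3]; Rz=Ro.from_euler("z",ps).as_matrix()@Ro.from_euler("y",-np.radians(20)).as_matrix()
    return Rz,np.array([x,y,55.])
obs=[(b,230+u/4,140+v/4,s,t,0) for u,v,s,t in [(106,57,100,70),(310,58,100,-70),(309,335,-100,-70),(117,335,-100,70)]]
# scene crop: origin (310,170): nearest corners
obs+=[(a,310+(u-400)/4,170+v/4,s,t,0) for u,v,s,t in [(580,57,-100,-0+70),(418,119,-100,-70),(568,230,100,-70),(758,153,100,70)]]
obs+=[(w3,220+u*210/800,v*100/380,s,t,0) for u,v,s,t in [(176,298,-100,70),(614,305,-100,-70)]]
if __name__=="__main__":
    def sel(ob):
        f=lambda q:np.concatenate([[*(proj(p,frame(q)[0]@np.array([s,t,n])+frame(q)[1])-[u,v])] for p,u,v,s,t,n in ob])
        r=least_squares(f,[535,117,0],x_scale=[1,1,.01],loss="soft_l1"); print(r.x); print(f(r.x).reshape(-1,2)); return r.x
    sel(obs[:4]);sel(obs[:4]+obs[8:]);sel(obs[4:8]);q=sel(obs)
    R,o=frame(q)
    for p,u,v,n,l in [(b,282.5,187.5,13,"head top"),(a,310+186/4,170+124/4,13,"head scene"),(b,282,174,5,"catch top"),(a,310+217/4,170+154/4,5,"catch scene")]:
        c,d=ray(p,(u,v)); cl=R.T@(c-o);dl=R.T@d; print(l,cl+dl*(n-cl[2])/dl[2])
    np.save("stand.npy",q)
E
python3 fit.py
```

```text
[531.921 110.084  -0.026]
[[-0.178  0.012]
 [ 0.095  0.03 ]
 [ 0.503  0.086]
 [-0.391 -0.134]]
[533.629 110.333  -0.024]
[[-0.37  -0.537]
 [-0.101 -0.655]
 [ 0.493 -0.575]
 [-0.398 -0.663]
 [ 0.018  0.161]
 [ 0.135  0.957]]
[533.601 107.685  -0.021]
[[ 0.794 -0.212]
 [-0.995 -0.001]
 [ 0.06   0.303]
 [ 0.038 -0.231]]
[533.476 109.737  -0.027]
[[-0.033 -0.572]
 [ 0.235 -0.518]
 [ 0.589 -0.443]
 [-0.3   -0.698]
 [ 1.573 -0.444]
 [-0.282 -0.422]
 [ 0.483 -0.08 ]
 [ 0.585 -0.384]
 [ 0.246  0.078]
 [ 0.341  1.29 ]]
head top [ 8.51  -0.483 13.   ]
head scene [13.968 -1.889 13.   ]
catch top [44.841  0.898  5.   ]
catch scene [49.045 -2.159  5.   ]
```

```bash
python3 -m crank '[{"dp":[-35,0,4],"roll":0.025,"gripper":255},{"dp":[-71,0,4],"roll":0.025,"gripper":255},{"dp":[-71,0,4],"roll":0.025,"gripper":255},{"dp":[-71,0,4],"roll":0.025,"gripper":255},{"dp":[-71,0,4],"roll":0.025,"gripper":255}]'; python3 - <<'E'
from h import *
from fit import frame
s,T=tool();print(s["force"],s["eef_pos"]);print(T)
p=eyes.capture("wrist"); print(-np.array(p["R"]).T@p["t"])
np.savez("w4.npz",**p)
cv2.imwrite("pics/w4.png",cv2.resize(p["color"][:140,220:420,::-1],(800,560),interpolation=cv2.INTER_CUBIC))
R,o=frame(np.load("stand.npy"))
for X in [(-100,70,0),(-100,-70,0),(0,0,0),(10,0,13),(45,0,5)]: print(X,(proj(p,R@np.array(X)+o)-[220,0])*4)
E
```

```text
time_s: 6.2
eef_pos: [411.7, 110.4, 317.3]
ee_rot: [-0.009, 0.008, 0.707, -0.707]
force: [-0.3, 0.3, -3.2]
grip_width: 0.167
[ 0.092 -0.501 -3.377] [411.278 110.555 317.966]
[[-1.     0.    -0.025]
 [ 0.025  0.    -1.   ]
 [-0.    -1.    -0.   ]]
[482.9   109.332 438.586]
(-100, 70, 0) [184.973 552.916]
(-100, -70, 0) [622.835 553.724]
(0, 0, 0) [403.594 219.433]
(10, 0, 13) [403.334 190.33 ]
(45, 0, 5) [403.326  32.078]
```

View pics/w4.png

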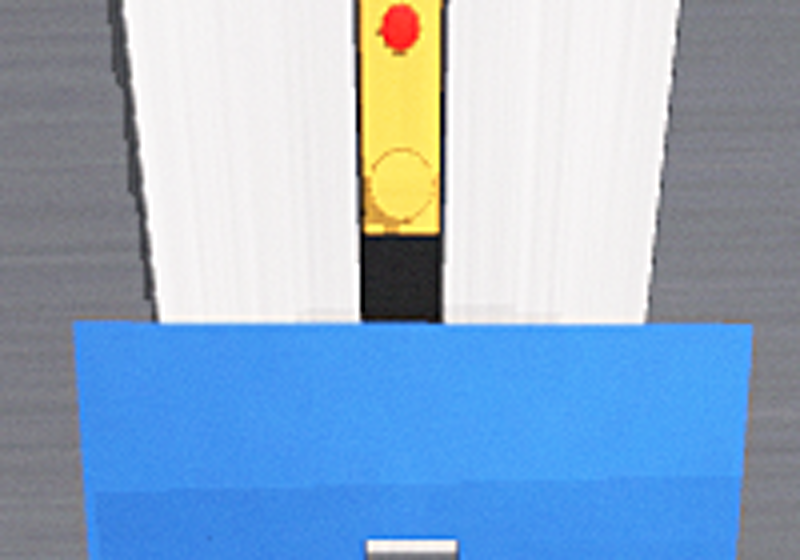

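The crop shows the stud head circle at crop pixel (402,186) and the catch at (400,28), so the stud sits about 11 mm uphill of the mark. I'll check the plate in the hand from the same image while moving to above the low part of the face. There I'll press the plate's upper edge on the face to tilt it 20° in the jaws.

```bash
python3 - <<'E'
from h import *
np.set_printoptions(precision=2,suppress=True)
p=dict(np.load("w4.npz")); s,T=tool(); P=s["eef_pos"]
ex=-T[:,0]; ez=np.array([0,0,1.]); ey=-T[:,2]
for th in (0,-3,3):
  for u,v,n in [(75,322,"TL"),(752,325,"TR")]:
    c,d=ray(p,(220+u/4,v/4)); 
    z=P[2]-32.6; X=c+d*(z-c[2])/d[2]-P; print(n,"ahead",X@ex,"left",X@ey)
  break
for X in [(81.6,38),(81.6,-38)]: print((proj(p,P+X[0]*ex+X[1]*ey-32.6*ez)-[220,0])*4)
E
python3 -m crank '[{"dp":[-11,40,-1],"roll":0,"gripper":255},{"dp":[-22,80,-2],"roll":0,"gripper":255},{"dp":[-33,120,-2],"roll":0,"gripper":255},{"dp":[-33,155,-2],"roll":0,"gripper":255},{"dp":[-33,180,-2],"roll":0,"gripper":255},{"dp":[-33,200,-2],"roll":0,"gripper":255},{"dp":[-33,210,-2],"roll":0,"gripper":255},{"dp":[-33,210,-2],"roll":0,"gripper":255},{"dp":[-33,210,-2],"roll":0,"gripper":255}]'
```

```text
TL ahead 81.26572223353716 left 37.921136435199514
TR ahead 80.93389268188277 left -37.652523842416045
[ 74.02 318.92]
[755.63 318.76]
time_s: 7.1
eef_pos: [444.8, 111.7, 108.4]
ee_rot: [-0.009, 0.009, 0.707, -0.707]
force: [0.5, -0.3, -2.5]
grip_width: 0.174
```

```bash
python3 -m crank '[{"dp":[0,7,0],"roll":0,"gripper":255},{"dp":[0,14,0],"roll":0,"gripper":255},{"dp":[0,14,0],"roll":0,"gripper":255},{"dp":[0,16,0],"roll":0,"gripper":255},{"dp":[0,18,0],"roll":0,"gripper":255},{"dp":[0.5,20,0],"roll":0,"gripper":255},{"dp":[1,22,0],"roll":0,"gripper":255},{"dp":[1,22,0],"roll":0,"gripper":255}]' 25; python3 -m crank '[{"dp":[0.2,1,0],"roll":0,"gripper":255},{"dp":[0.5,2,0],"roll":0,"gripper":255},{"dp":[1,4,0],"roll":0,"gripper":255},{"dp":[1,4,0],"roll":0,"gripper":255}]'
```

```text
time_s: 7.77
eef_pos: [443.8, 111.8, 86.7]
ee_rot: [0.009, -0.009, -0.707, 0.707]
force: [-7.2, 0.2, 9.0]
grip_width: 0.167
time_s: 8.1
eef_pos: [442.7, 111.8, 82.8]
ee_rot: [0.009, -0.009, -0.707, 0.707]
force: [-10.1, -0.1, 11.5]
grip_width: 0.168
```

```bash
python3 -m crank '[{"dp":[1.5,1,0],"roll":0,"gripper":255},{"dp":[2,2,0],"roll":0,"gripper":255},{"dp":[2.5,4,0],"roll":0,"gripper":255},{"dp":[3,6,0],"roll":0,"gripper":255},{"dp":[3,6,0],"roll":0,"gripper":255}]' 20; python3 - <<'E'
from h import *
p=eyes.capture("wrist");cv2.imwrite("pics/w5.png",p["color"][:,:,::-1]);np.savez("w5.npz",**p)
E
```

```text
time_s: 8.52
eef_pos: [441.0, 111.8, 77.0]
ee_rot: [-0.007, 0.01, 0.707, -0.707]
force: [-3.5, 0.1, 9.1]
grip_width: 0.168
```

View pics/w5.png

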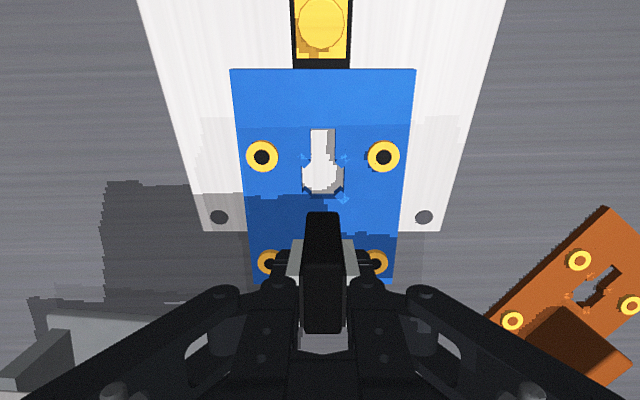

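The plate (upper edge at row 69, columns 231–416) has begun to turn in the jaws and lies short of the stud head at (322,22). I'll keep pressing.

```bash
python3 -m crank '[{"dp":[0.8,2,0],"roll":0,"gripper":255},{"dp":[1.4,4,0],"roll":0,"gripper":255},{"dp":[1.9,6,0],"roll":0,"gripper":255},{"dp":[2.3,8,0],"roll":0,"gripper":255},{"dp":[2.7,10,0],"roll":0,"gripper":255},{"dp":[2.7,10,0],"roll":0,"gripper":255}]'; python3 -m crank '[{"dp":[0.2,1,0],"roll":0,"gripper":255},{"dp":[0.4,2,0],"roll":0,"gripper":255},{"dp":[0.5,3,0],"roll":0,"gripper":255},{"dp":[0.5,3,0],"roll":0,"gripper":255}]'
```

```text
time_s: 9.07
eef_pos: [439.0, 111.8, 67.2]
ee_rot: [-0.007, 0.011, 0.707, -0.707]
force: [-1.6, 0.8, 9.6]
grip_width: 0.168
time_s: 9.4
eef_pos: [438.5, 111.8, 64.4]
ee_rot: [0.007, -0.011, -0.707, 0.707]
force: [-1.6, 0.6, 8.6]
grip_width: 0.168
```

```bash
for i in 1 2; do python3 -m crank '[{"dp":[0.1,1,0],"roll":0,"gripper":255},{"dp":[0.2,1.5,0],"roll":0,"gripper":255},{"dp":[0.2,1.5,0],"roll":0,"gripper":255}]'; done; python3 -c "
from h import *
print(ctrl.sense()['wrist_torque'])"
```

```text
time_s: 9.65
eef_pos: [438.2, 111.9, 63.0]
ee_rot: [0.007, -0.011, -0.707, 0.707]
force: [-2.5, -0.7, 12.9]
grip_width: 0.163
time_s: 9.9
eef_pos: [438.0, 111.8, 61.3]
ee_rot: [0.007, -0.011, -0.707, 0.707]
force: [-1.3, -0.6, 10.2]
grip_width: 0.17
[-0.02912723 -0.70574211  0.01705152]
```

```bash
for i in 1 2; do python3 -m crank '[{"dp":[0,0.5,0],"roll":0,"gripper":255},{"dp":[0,1,0],"roll":0,"gripper":255},{"dp":[0,1,0],"roll":0,"gripper":255}]'; python3 -c "
from h import *
print(ctrl.sense()['wrist_torque'])"; done
```

```text
time_s: 10.15
eef_pos: [437.8, 111.8, 60.3]
ee_rot: [0.007, -0.011, -0.707, 0.707]
force: [-0.8, -0.6, 13.3]
grip_width: 0.172
[ 0.06716528 -0.09567184  0.0328205 ]
time_s: 10.4
eef_pos: [437.8, 111.8, 60.3]
ee_rot: [0.007, -0.01, -0.707, 0.707]
force: [-6.5, -0.4, 25.3]
grip_width: 0.169
[-0.11818397  0.86303002 -0.02918486]
```

The force and moment jumped, so the plate is flat. I'll relax, clamp hard, and measure the upper edge to stud head distance in one wrist picture.

```bash
python3 -m crank '[{"dp":[0,-1,0],"roll":0,"gripper":255},{"dp":[0,-1,0],"roll":0,"gripper":255},{"dp":[0,-1,0],"roll":0,"gripper":255},{"dp":[0,-1,0],"roll":0,"gripper":255}]' 120; python3 - <<'E'
from h import *
s,T=tool();print(s["eef_pos"],s["force"])
p=eyes.capture("wrist");np.savez("w6.npz",**p)
cv2.imwrite("pics/w6.png",cv2.resize(p["color"][:150,220:420,::-1],(800,600),interpolation=cv2.INTER_CUBIC))
E
```

```text
time_s: 10.73
eef_pos: [437.3, 111.8, 60.1]
ee_rot: [-0.008, 0.01, 0.707, -0.707]
force: [-2.8, 0.3, 13.8]
grip_width: 0.17
[437.34607948 111.83623582  60.1430942 ] [-2.80607375  0.32225734 13.84389235]
```

View pics/w6.png

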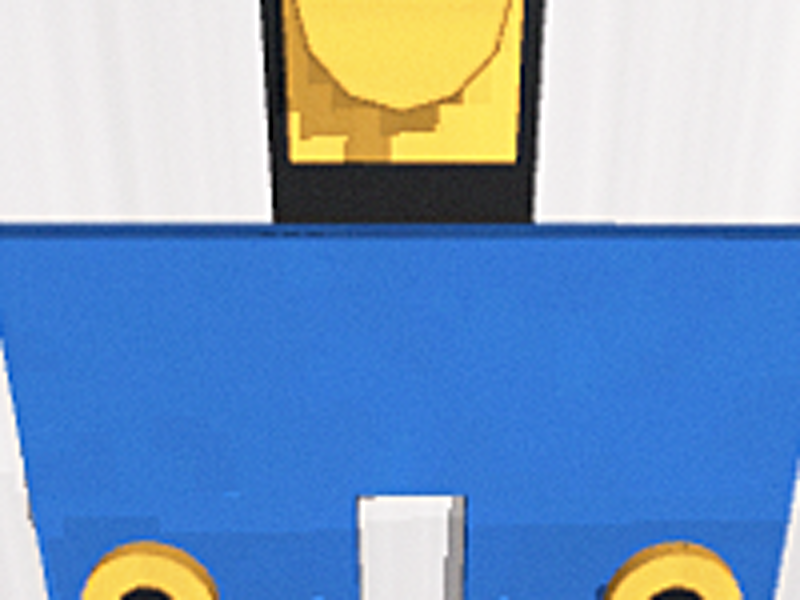

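The crop shows the head's lower rim at (404,108), the plate's upper edge at row 225 (underside) and 237 (top), and the slot's closed end at row 496, columns 359–466.

```bash
python3 - <<'E'
from h import *
from fit import frame
np.set_printoptions(precision=2,suppress=True)
p=dict(np.load("w6.npz")); R,o=frame(np.load("stand.npy"))
def sn(u,v,n):
    c,d=ray(p,(220+u/4,v/4)); cl=R.T@(c-o);dl=R.T@d; return cl+dl*(n-cl[2])/dl[2]
for l,u,v,n in [("head low rim",404,108,13),("head L",296,5,13),("head R",512,5,13),("edge bottom",404,225,0),("edge top L",10,237,6),("edge top R",790,239,6),("slot end L",359,496,6),("slot end R",466,496,6),("recess L",273,220,0),("recess R",534,220,0),("bush L",150,572,9),("bush R",673,572,9)]: print(l,sn(u,v,n))
s,T=tool(); print("TCP in stand",R.T@(s["eef_pos"]-o),"\naxes in tool coords: upslope",T.T@R[:,0],"y",T.T@R[:,1],"normal",T.T@R[:,2])
E
```

```text
head low rim [ 3.05  0.71 13.  ]
head L [10.    8.87 13.  ]
head R [10.02 -7.46 13.  ]
edge bottom [-8.48  0.78  0.  ]
edge top L [-8.2  35.54  6.  ]
edge top R [ -8.26 -33.34   6.  ]
slot end L [-32.42   5.25   6.  ]
slot end R [-32.4   -5.39   6.  ]
recess L [-8.07 12.83  0.  ]
recess R [ -8.03 -11.18   0.  ]
bush L [-39.28  26.33   9.  ]
bush R [-39.19 -26.29   9.  ]
TCP in stand [-88.58  -0.49  37.73] 
axes in tool coords: upslope [-0.94 -0.34  0.  ] y [-0.  0. -1.] normal [ 0.34 -0.94 -0.  ]
```

```bash
python3 -m crank '[{"dp":[1.7,-4.7,0],"roll":0,"gripper":255},{"dp":[6.8,-18.8,0],"roll":0,"gripper":255},{"dp":[6.8,-18.8,0],"roll":0,"gripper":255},{"dp":[-8,-24,-0.7],"roll":0,"gripper":255},{"dp":[-32,-33,-0.7],"roll":0,"gripper":255},{"dp":[-57,-42,-0.7],"roll":0,"gripper":255},{"dp":[-57,-42,-0.7],"roll":0,"gripper":255},{"dp":[-57,-42,-0.7],"roll":0,"gripper":255},{"dp":[-57,-42,-0.7],"roll":0,"gripper":255}]' 120; cat > st.py <<'E'
from h import *
from scipy.spatial.transform import Rotation as Ro
np.set_printoptions(precision=2,suppress=True)
x,y,ps=np.load("stand.npy"); R=Ro.from_euler("z",ps).as_matrix()@Ro.from_euler("y",-np.radians(20)).as_matrix(); o=np.array([x,y,55])
s,T=tool(); print("TCP in stand minus flat ref",R.T@(s["eef_pos"]-o)-[-88.58,-0.49,37.73],"F stand",R.T@s["force"],"M",s["wrist_torque"],s["time_s"])
E
python3 st.py; python3 - <<'E'
from h import *
p=eyes.capture("wrist");np.savez("w7.npz",**p)
cv2.imwrite("pics/w7.png",cv2.resize(p["color"][:250,220:420,::-1],(480,600),interpolation=cv2.INTER_CUBIC))
E
```

```text
time_s: 11.63
eef_pos: [492.4, 111.1, 99.9]
ee_rot: [-0.01, 0.008, 0.707, -0.707]
force: [0.5, 0.0, -3.1]
grip_width: 0.168
TCP in stand minus flat ref [65.3   0.79 18.55] F stand [-0.61  0.04 -3.13] M [ 0.03  0.06 -0.02] 11.6333
```

View pics/w7.png

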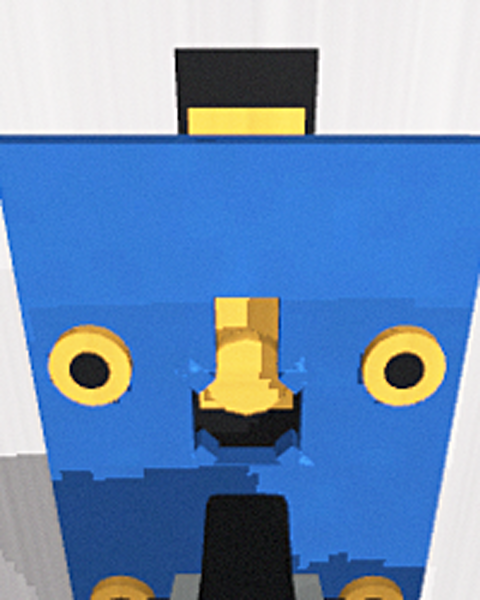

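```bash
python3 - <<'E'
from st import *
p=dict(np.load("w7.npz"))
def sn(u,v,n):
    c,d=ray(p,(220+u/2.4,v/2.4)); cl=R.T@(c-o);dl=R.T@d; return cl+dl*(n-cl[2])/dl[2]
for l,u,v,n in [("head low rim (3.05)",246,413,13),("edge bot",247,135,18.5),("edge top",247,142,24.5),("slot end L",216,298,24.5),("slot end R",280,298,24.5),("hole low flat",247,447,24.5),("bush L",90,366,27.5),("bush R",403,366,27.5)]: print(l,sn(u,v,n))
E
```

```text
TCP in stand minus flat ref [65.17  0.81 18.68] F stand [-1.1   1.03 -3.15] M [ 0.03  0.08 -0.  ] 11.6833
head low rim (3.05) [ 3.25  0.91 13.  ]
edge bot [56.7   0.85 18.5 ]
edge top [57.11  0.85 24.5 ]
slot end L [32.75  5.92 24.5 ]
slot end R [32.76 -4.66 24.5 ]
hole low flat [ 2.91  0.72 24.5 ]
bush L [21.67 27.57 27.5 ]
bush R [ 21.77 -25.85  27.5 ]
```

Plate edge and slot put the hole at s≈8.8 mm against the head at 11.5 mm, and y is fine. I'll correct 2.7 mm uphill and come down along the face normal.

```bash
python3 -m crank '[{"dp":[-2.5,-0.9,0],"roll":0,"gripper":255},{"dp":[-2.5,-0.9,0],"roll":0,"gripper":255},{"dp":[-3.5,1.9,0],"roll":0,"gripper":255},{"dp":[-4.2,3.8,0],"roll":0,"gripper":255},{"dp":[-4.5,4.7,0],"roll":0,"gripper":255},{"dp":[-4.9,5.7,0],"roll":0,"gripper":255},{"dp":[-5.2,6.6,0],"roll":0,"gripper":255},{"dp":[-5.2,6.6,0],"roll":0,"gripper":255},{"dp":[-5.2,6.6,0],"roll":0,"gripper":255}]'; python3 st.py
```

```text
time_s: 12.43
eef_pos: [498.4, 111.0, 94.2]
ee_rot: [0.009, -0.009, -0.707, 0.707]
force: [-0.9, -0.3, -4.3]
grip_width: 0.168
TCP in stand minus flat ref [69.04  0.76 11.12] F stand [-2.28 -0.35 -3.71] M [ 0.02  0.07 -0.03] 12.4333
```

```bash
python3 -m crank '[{"dp":[-0.3,0.9,0],"roll":0,"gripper":255},{"dp":[-0.7,1.9,0],"roll":0,"gripper":255},{"dp":[-0.7,1.9,0],"roll":0,"gripper":255}]'; python3 st.py;python3 -m crank '[{"dp":[-0.3,0.9,0],"roll":0,"gripper":255},{"dp":[-0.7,1.9,0],"roll":0,"gripper":255},{"dp":[-0.7,1.9,0],"roll":0,"gripper":255}]'; python3 st.py
```

```text
time_s: 12.68
eef_pos: [499.1, 110.9, 92.2]
ee_rot: [-0.009, 0.009, 0.707, -0.707]
force: [-0.3, -0.6, -3.0]
grip_width: 0.168
TCP in stand minus flat ref [69.01  0.76  8.99] F stand [-1.31 -0.56 -2.72] M [-0.04  0.14  0.02] 12.6833
time_s: 12.93
eef_pos: [499.8, 110.9, 90.3]
ee_rot: [-0.009, 0.009, 0.707, -0.707]
force: [-0.6, 0.0, -2.6]
grip_width: 0.168
TCP in stand minus flat ref [69.    0.78  6.93] F stand [-1.41  0.01 -2.24] M [-0.    0.11 -0.02] 12.9333
```

The underside is now well below the head top with no contact force. I'll keep going to the face.

```bash
for i in 1 2 3; do python3 -m crank '[{"dp":[-0.3,0.9,0],"roll":0,"gripper":255},{"dp":[-0.7,1.9,0],"roll":0,"gripper":255},{"dp":[-0.7,1.9,0],"roll":0,"gripper":255}]'>/dev/null; python3 st.py; done
```

```text
TCP in stand minus flat ref [69.06  0.79  5.  ] F stand [-1.4   0.2  -2.12] M [-0.01  0.17  0.03] 13.1833
TCP in stand minus flat ref [69.04  0.81  2.95] F stand [-1.9  -0.28 -1.  ] M [ 0.01  0.25 -0.02] 13.4333
TCP in stand minus flat ref [69.05  0.81  0.92] F stand [-2.16 -0.46  0.01] M [0.08 0.27 0.03] 13.6833
```

```bash
for i in 1 2; do python3 -m crank '[{"dp":[-0.2,0.5,0],"roll":0,"gripper":255},{"dp":[-0.35,0.95,0],"roll":0,"gripper":255},{"dp":[-0.35,0.95,0],"roll":0,"gripper":255}]'>/dev/null; python3 st.py; done
```

```text
TCP in stand minus flat ref [69.01  0.78  0.21] F stand [-2.95 -0.43  3.91] M [0.02 0.45 0.04] 13.9333
TCP in stand minus flat ref [68.93  0.77  0.01] F stand [-5.98 -1.49 15.55] M [-0.08  1.15  0.  ] 14.1833
```

The plate is seated with 18 N. The moment suggests its lower edge carries most of the load, so I'll ease the grip and let the plate conform to the face.

```bash
python3 -m crank '[{"dp":[0,0,0],"roll":0,"gripper":255},{"dp":[0,0,0],"roll":0,"gripper":255},{"dp":[0,0,0],"roll":0,"gripper":255},{"dp":[0,0,0],"roll":0,"gripper":255}]' 20; python3 st.py; python3 -m crank '[{"dp":[-0.1,0.4,0],"roll":0,"gripper":255},{"dp":[-0.1,0.4,0],"roll":0,"gripper":255},{"dp":[-0.1,0.4,0],"roll":0,"gripper":255}]' 20; python3 st.py;  python3 - <<'E'
from h import *
p=eyes.capture("wrist");np.savez("w8.npz",**p)
cv2.imwrite("pics/w8.png",cv2.resize(p["color"][:250,220:420,::-1],(480,600),interpolation=cv2.INTER_CUBIC))
E
```

```text
time_s: 14.52
eef_pos: [502.1, 110.9, 83.7]
ee_rot: [0.009, -0.009, -0.707, 0.707]
force: [-11.7, -2.2, 12.4]
grip_width: 0.17
TCP in stand minus flat ref [68.92  0.78 -0.01] F stand [-6.72 -2.52 15.65] M [-0.08  1.18 -0.06] 14.5167
time_s: 14.77
eef_pos: [502.1, 110.9, 83.7]
ee_rot: [0.009, -0.008, -0.707, 0.707]
force: [-14.1, -0.2, 17.1]
grip_width: 0.171
TCP in stand minus flat ref [68.92  0.79 -0.01] F stand [-7.37 -0.61 20.93] M [-0.11  1.57 -0.03] 14.7667
```

View pics/w8.png

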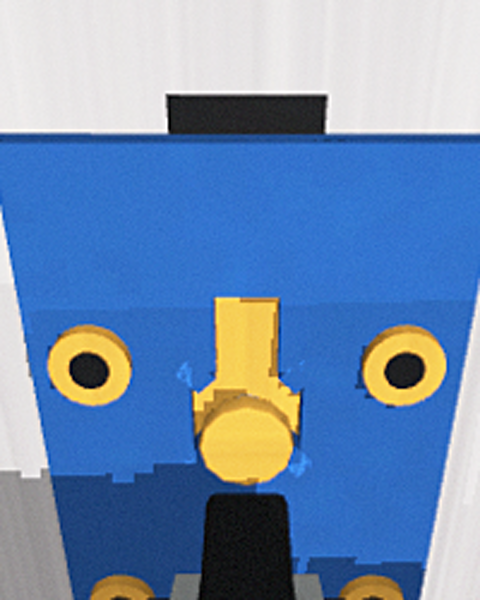

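The crop shows the head at (247,440) through the large end of the keyhole, with the plate flat and the catch covered. I'll press a little more so it sits flush, then slide.

```bash
python3 -m crank '[{"dp":[0,0.4,0],"roll":0,"gripper":255},{"dp":[0,0.8,0],"roll":0,"gripper":255},{"dp":[0,0.8,0],"roll":0,"gripper":255},{"dp":[0,0.8,0],"roll":0,"gripper":255}]' 20; python3 st.py
```

```text
time_s: 15.15
eef_pos: [502.2, 110.9, 83.7]
ee_rot: [0.009, -0.008, -0.707, 0.707]
force: [-17.5, -2.0, 24.8]
grip_width: 0.175
TCP in stand minus flat ref [68.95  0.79 -0.02] F stand [-7.9  -2.49 29.27] M [-0.25  2.09 -0.02] 15.15
```

```bash
python3 -m crank '[{"dp":[0.2,-0.7,0],"roll":0,"gripper":255},{"dp":[0.5,-1.4,0],"roll":0,"gripper":255},{"dp":[0.5,-1.4,0],"roll":0,"gripper":255}]' 50; python3 st.py; python3 -m crank '[{"dp":[1.9,0.7,0],"roll":0,"gripper":255},{"dp":[3.8,1.4,0],"roll":0,"gripper":255},{"dp":[5.6,2.0,0],"roll":0,"gripper":255},{"dp":[7.5,2.7,0],"roll":0,"gripper":255},{"dp":[9.4,3.4,0],"roll":0,"gripper":255},{"dp":[9.4,3.4,0],"roll":0,"gripper":255}]'; python3 st.py
```

```text
time_s: 15.4
eef_pos: [502.1, 110.9, 83.8]
ee_rot: [0.009, -0.009, -0.707, 0.707]
force: [-7.3, -0.5, 8.0]
grip_width: 0.17
TCP in stand minus flat ref [68.96  0.81  0.03] F stand [-4.11 -0.73 10.  ] M [-0.04  0.76  0.01] 15.4
time_s: 15.9
eef_pos: [494.3, 111.0, 80.9]
ee_rot: [-0.007, 0.011, 0.707, -0.707]
force: [0.1, 0.3, 6.2]
grip_width: 0.172
TCP in stand minus flat ref [60.63  0.74  0.03] F stand [2.2  0.34 5.78] M [ 0.06 -0.2  -0.03] 15.9
```

```bash
python3 -m crank '[{"dp":[1.9,0.7,0],"roll":0,"gripper":255},{"dp":[3.8,1.4,0],"roll":0,"gripper":255},{"dp":[5.6,2.0,0],"roll":0,"gripper":255},{"dp":[7.5,2.7,0],"roll":0,"gripper":255},{"dp":[7.5,2.7,0],"roll":0,"gripper":255}]'; python3 st.py;  for i in 1 2 3; do python3 -m crank '[{"dp":[0.5,0.2,0],"roll":0,"gripper":255},{"dp":[0.9,0.35,0],"roll":0,"gripper":255},{"dp":[0.9,0.35,0],"roll":0,"gripper":255}]'>/dev/null; python3 st.py; done
```

```text
time_s: 16.32
eef_pos: [486.9, 111.3, 78.2]
ee_rot: [-0.007, 0.011, 0.707, -0.707]
force: [0.3, -0.3, 4.7]
grip_width: 0.172
TCP in stand minus flat ref [52.68  0.76  0.03] F stand [ 1.95 -0.27  4.32] M [ 0.01 -0.23  0.05] 16.3167
TCP in stand minus flat ref [52.16  0.74  0.06] F stand [ 3.16 -0.01  6.27] M [ 0.08 -0.36  0.01] 16.5667
TCP in stand minus flat ref [51.29  0.73  0.07] F stand [ 3.54 -0.87  6.69] M [-0.03 -0.37 -0.04] 16.8167
TCP in stand minus flat ref [50.29  0.74  0.05] F stand [ 4.18 -0.09  7.58] M [ 0.02 -0.3   0.02] 17.0667
```

```bash
for i in 1 2 3; do python3 -m crank '[{"dp":[0.4,0.15,0],"roll":0,"gripper":255},{"dp":[0.7,0.25,0],"roll":0,"gripper":255},{"dp":[0.7,0.25,0],"roll":0,"gripper":255}]'>/dev/null; python3 st.py; done
```

```text
TCP in stand minus flat ref [49.3   0.72  0.02] F stand [ 2.59 -0.07  6.99] M [ 0.04 -0.2   0.01] 17.3167
TCP in stand minus flat ref [48.61  0.73  0.02] F stand [ 3.18 -1.11  5.38] M [ 0.07 -0.25  0.02] 17.5667
TCP in stand minus flat ref [47.85  0.73 -0.  ] F stand [3.97 0.13 5.41] M [ 0.05 -0.22  0.04] 17.8167
```

```bash
for i in 1 2 3; do python3 -m crank '[{"dp":[0.4,0.15,0],"roll":0,"gripper":255},{"dp":[0.7,0.25,0],"roll":0,"gripper":255},{"dp":[0.7,0.25,0],"roll":0,"gripper":255}]'>/dev/null; python3 st.py; done; python3 - <<'E'
from h import *
p=eyes.capture("wrist");np.savez("w9.npz",**p)
cv2.imwrite("pics/w9.png",cv2.resize(p["color"][:250,220:420,::-1],(480,600),interpolation=cv2.INTER_CUBIC))
E
```

```text
TCP in stand minus flat ref [47.17  0.72 -0.  ] F stand [4.19 0.18 5.75] M [ 0.04 -0.23  0.03] 18.0667
TCP in stand minus flat ref [47.06  0.72  0.03] F stand [6.35 0.33 5.51] M [ 0.06 -0.52  0.09] 18.3167
TCP in stand minus flat ref [46.98  0.71  0.06] F stand [8.18 0.12 3.91] M [ 0.08 -0.83  0.05] 18.5667
```

View pics/w9.png

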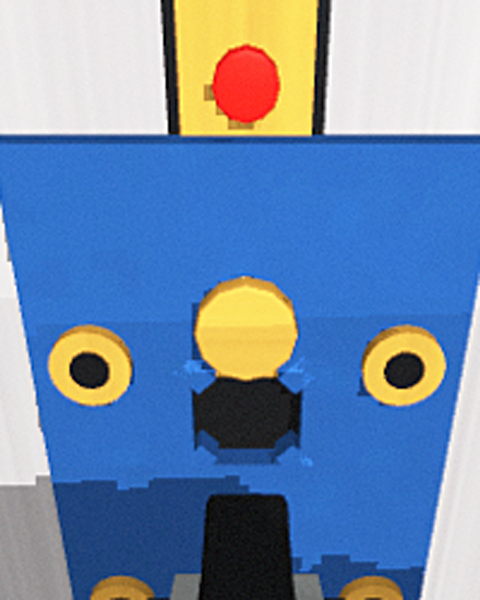

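The plate has stopped hard on the stud. The head is at (246,330) in the narrow slot and the red catch stands up at (246,84) behind the upper edge. I'll relax, release and retreat.

```bash
python3 -m crank '[{"dp":[-0.6,-0.3,0],"roll":0,"gripper":255},{"dp":[-0.6,-0.3,0],"roll":0,"gripper":255},{"dp":[-0.6,-0.3,0],"roll":0,"gripper":150},{"dp":[-0.6,-0.3,0],"roll":0,"gripper":0},{"dp":[-0.6,-0.3,0],"roll":0,"gripper":0},{"dp":[-0.6,-0.3,0],"roll":0,"gripper":0},{"dp":[-0.6,-0.3,0],"roll":0,"gripper":0},{"dp":[-0.6,-0.3,0],"roll":0,"gripper":0},{"dp":[-0.6,-0.3,0],"roll":0,"gripper":0},{"dp":[-0.6,-0.3,0],"roll":0,"gripper":0}]' 20; python3 -m crank '[{"dp":[0,-20,0],"roll":0,"gripper":0},{"dp":[0,-50,0],"roll":0,"gripper":0},{"dp":[0,-85,0],"roll":0,"gripper":0},{"dp":[25,-115,0],"roll":0,"gripper":0},{"dp":[55,-140,0],"roll":0,"gripper":0},{"dp":[80,-160,0],"roll":0,"gripper":0},{"dp":[80,-160,0],"roll":0,"gripper":0},{"dp":[80,-160,0],"roll":0,"gripper":0},{"dp":[80,-160,0],"roll":0,"gripper":0}]'; python3 st.py; python3 - <<'E'
from h import *
p=eyes.capture("wrist");a=eyes.capture("scene");b=eyes.capture("top")
f=lambda x,w,h:cv2.resize(x[:,:,::-1],(w,h),interpolation=cv2.INTER_CUBIC)
cv2.imwrite("pics/w10.png",np.hstack([f(p["color"][:250,200:440],400,400),f(a["color"][160:270,300:410],400,400)]))
E
```

```text
time_s: 19.45
eef_pos: [479.0, 111.5, 74.7]
ee_rot: [-0.009, 0.009, 0.707, -0.707]
force: [0.4, 0.0, 0.0]
grip_width: 1.003
time_s: 20.2
eef_pos: [399.3, 113.4, 234.3]
ee_rot: [0.009, -0.009, -0.707, 0.707]
force: [0.1, -0.6, 1.1]
grip_width: 1.001
TCP in stand minus flat ref [ 23.82   0.54 176.65] F stand [ 0.53 -0.59  0.99] M [-0.03  0.02 -0.01] 20.2
```

View pics/w10.png

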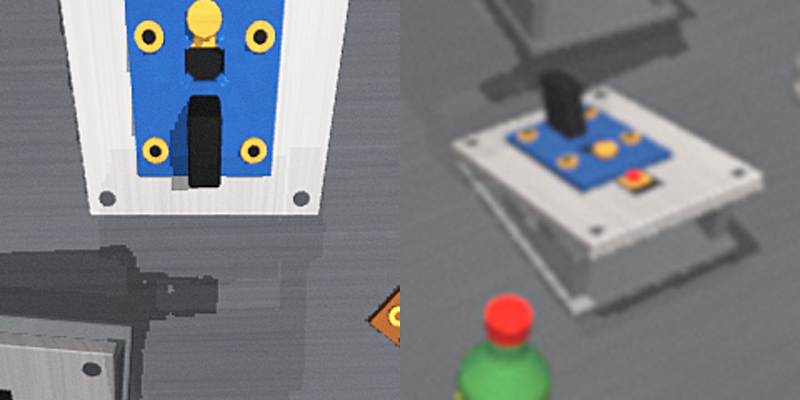

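The left half (wrist view) shows the plate square on the face with the stud in the slot at (204,20). The right half (scene view) shows it flat, with the red catch up at (634,177) behind the upper edge and the gripper clear. Handing in.

```bash
python3 -c "
from rig import ctrl
print(ctrl.finish_job())"
```

```text
the job is handed in; nothing more can be done
None
```

The blue template is mounted on the far stand and the job is handed in; no verdict is reported.

**What I did:**
- I gripped the template by its black grip and tilted it 20° in the jaws by pressing its upper edge on the low part of the face.
- I found the stud about 11.5 mm uphill of its mark and lowered the large end over the head with no contact force on the way.
- I pressed it flat with about 30 N, then slid it down 21.9 mm until it stopped on the stud at about 8 N.
- I let go and backed off, finishing at 20.2 s.

**Last checks:**
- The plate looked flat and square on the face, with the stud head in the narrow slot.
- The red catch stood up behind the plate's upper edge.
- The gripper was open and clear, with no force on the tool beyond sensor noise (about 1 N).

**Not measured or disagreeing:**
- I had no reading of the catch while the plate was pressed flat. I inferred that it was pressed in from the plate lying flat over it.
- The slide was 1.9 mm longer than the nominal 20 mm. That is close to the roughly 1 mm uphill offset when seated plus the play in the keyhole.
- I did not measure the bystanders again at the end. The arm stayed well away from them, and I saw no sign of contact.

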